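# Post a dead drive into the disposal box

### The job

Put the slim metal storage drive into the locked disposal box through its narrow slot: bring it onto the sill in front of the slot, feel it up against the cheek that lines up with the slot, and push it gently past the spring flap until it has dropped right inside and the flap has closed behind it. Do not ram or force the drive or the box, and leave the other things on the mat where they lie.

Things in the scene. Friction and masses are not known exactly. Their poses are not given: they have to be found in the camera images.
- drive: The storage drive: a flat, bare aluminium slab, 95 (its x) x 50 (its y) x 10 mm (z), 60 to 130 g, lying flat on the 3 mm thick bench mat. Origin at the centre of its underside. Either end may go first, either face up.
- box: Disposal box, fixed to the bench: grey steel with a closed clear lid, 150 (x) x 124 (y) x 179 mm (z). Origin: centre of its underside. The slot is in its front, which looks to its own -x, so the drive goes in along the box's +x, its 95 mm length along x. Hollow inside, 142 x 116 mm; a sloping chute and floor up to 124 mm below the slot: the drive tips in when its tail is through.
- front (a point): Point on the outer face of the box's 4 mm thick front plate, at the level of the slot's lower edge, midway across the BOX; axes as the box's. The slot, 53 mm wide (y) and 12.5 mm high, has its middle anywhere from y = -18 to +18 mm of this point: the plate was set by hand, and this offset is not measured but must be felt (or seen). Pushes of the drive or robot on the box over 25 N do damage.
- sill (a point): Point on top of the sill, at its outer edge, midway across the box; axes as the box's. The sill is a flat steel shelf level with the slot's lower edge, running 70 mm from here (+x) to the front plate, and from 42 mm on the +y side to 70 mm on the -y side of the slot's middle. It is one piece with the slot plate and shares its sideways offset; it stays put while worked on.
- cheek (a point): Foot of the cheek's outer end, on its inner side, as it would be with no offset (it shares the slot's -18 to +18 mm in y). The cheek is an upright guide on the sill at the slot's +y end, 28 mm long from here to the plate, 6 thick (y), 12.5 high; its inner side looks to -y and is flush with the slot's +y end. Set the drive down clear to its -y side, slide it to +y till it meets the cheek, ease back 1 to 2 mm.
- tabs (a point): Underside of the outer ends of two hold-down tabs, midway between them (again with no offset). They stick out 20 mm from the plate level with the slot's top, 12.5 mm above the sill, 3 mm thick, one over each edge of the drive, to keep its tail down. Between them is a gap 38 mm wide for the fingertips that push the tail. On the -y side the space under the tabs is open.
- flap (a joint): Spring flap hung right behind the slot from its top edge, pushed inward by the drive: 0 rad = closed, about 1.2 lying on the drive, at most 1.6. It resists with some 2 to 7 N and pushes the drive back out if let go before the nose is 22 mm in from the outer face; later it rubs on top. Push the tail steadily to the end: closed fingertips just above the sill follow it between the tabs up to the plate.
- powerbank: Bystander: black plastic power bank, 100 x 62 x 24 mm, thicker than the drive. Origin at the centre of its underside, x along its length.
- heatsink: Bystander: finned aluminium heat sink, 70 x 60 x 28 mm. Origin at the centre of its underside, x along its fins.
- board: Bystander: green circuit board with parts on it, 95 x 60 mm, 15 mm high. Origin at the centre of its underside, x along its length.
There are look-alikes about, which are no part of the job. Several things look just like the drive: the one meant starts farthest from the robot's base.

How it is judged (in metres and radians):
On the way, in this order (a step that is already met when the one before it is completed fails the run):
1. the drive is raised to the height of the slot in front of the box (z of drive in the frame of box above 0.12 m and x of drive in the frame of box below -0.1 m), for 0.1 s.
2. the drive, lying flat, has entered the slot and pushed the flap open (value of joint flap above 0.6 rad and x of drive in the frame of box above -0.105 m and z of drive in the frame of box above 0.105 m and angle between drive's own z axis and vertical below 0.35 rad), for 0.15 s.
At the end, for the whole second after the job is handed in: The drive lies at rest (under 20 mm/s) inside the box: its origin within 73.5 mm in x and 58 mm in y of the box's origin and less than 70 mm above the box's underside; the flap is closed (below 0.15 rad) (x of drive in the frame of box between -0.0735 and 0.0735 m and y of drive in the frame of box between -0.058 and 0.058 m and z of drive in the frame of box below 0.07 m and value of joint flap below 0.15 rad and linear speed of drive below 0.02 m/s); the robot touches nothing.
It fails at once if the drive is pushed against the box or its flap with more than 25 N before it is through the slot (contact force between drive and box above 25 N and x of drive in the frame of box below -0.04 m and z of drive in the frame of box above 0.105 m).
It fails at once if the robot presses on the box with more than 25 N (contact force between any of the fingers, the arm and box above 25 N).
It fails at once if the power bank, heat sink or circuit board is moved by more than 30 mm (distance of any of powerbank, heatsink, board from where it was at the start of the episode above 0.03 m).
It also fails if it takes over 59 s, if anything falls off the work surface, if the arm or the gripper's body presses on something with over 40 N, if the wrist force passes 120 N, or if a joint passes its speed limit or range.

### The arm

A 6-joint arm with a two-finger parallel gripper is mounted at the origin on the work surface. World frame = base frame: x ahead of the robot, y to its left, z up, the work surface at z = 0. Lengths are in m, angles in degrees, forces in N, time in s.
With the tool pointing down it reaches from about 0.325 to 0.775 m from the base axis. Payload 5.5 kg.
Tool frame: the origin (TCP) lies on the mounting face of the last link; the fingertips stand 182 mm ahead of it and the grasp point (between the pads) lies 163 mm ahead of it; z points along the fingers, y is the line along which they close (so a half turn about z gives the same grasp; the last joint's range is limited). The gripper opens to 88 mm and grips with 3 to 60 N. Pads are 20 mm wide; open, the fingers measure 115 mm over their backs; the gripper's body (75 mm by 178 mm) begins 61 mm behind the grasp point.
Start: joints at [-3.249, 5.22, 70.514, -0, 104.267, -3.249], TCP at [0.6, -0, 0.405] pointing down, gripper open.
Joint ranges: [-164.24, 164.24], [-49.07, 125.15], [9.68, 141.18], [-86.29, 266.29], [3.28, 154.24], [-151.56, 151.56]. Speed limits (degrees/s): [147.25, 147.25, 172.46, 180, 180, 180].

### API

Orientations are given as a 3x3 rotation matrix whose columns are the frame's x, y, z axes.
In Python, from plant import manip gives the robot as it stands.
- The arm moves only by the tool carry_out, never from a script. Its argument "targets" is a list of rows, each an object with "delta_pos": the shift along the tool's x, y, z in units of 50 mm (1.0 is 50 mm), a list of three; "roll": the turn about the tool's z in units of 10 degrees (1.0 is 10 degrees). In form: [{"delta_pos": [x, y, z], "roll": roll}, ...]. A call has 1 to 20 rows; each row shifts and turns the commanded pose from where the row before left it, along the tool's axes as they then stand; what a row does not reach is not made up. A row lasts 1/8 s, in which the tool goes at most 62.5 mm and 10.7 degrees, less where a joint would pass 70% of its speed; a pose out of reach is approached as far as the arm can. A call is refused whole if a number of a shift passes 1 or a number of a turn 1, either way. A call with a gripper value outside its range is refused whole. "hand" is the finger opening in mm, from 0 to 87.8, set as the call begins (left out, the last holds). The fingers move at their own pace and stop on an object; "newtons" is the grip in N (left out, the last holds). Time passes only in rows, so rows that do not move let the fingers close. It gives the time, the measured TCP pose, the force, the opening and the grip force at its end, in the units of the state.
- manip.get_state(): the state, without advancing time (a new reading comes with each control period).
- manip.grab_frame(name): name is "scene" or "side" or "wrist"; returns the picture (400x640x3 uint8, red, green, blue); there is no depth.
- manip.camera_params(name): a dict with "mtx" (3x3 intrinsics, pixels), "pose" (4x4, takes a point from camera to world coordinates); the wrist camera has in their place "T_tool_cam" (4x4, takes a point from camera to tool coordinates, whose origin is the TCP and whose axes are the flange's). Camera axes: x right, y down, z forward; pixel columns grow to the right and rows downward; lengths in m; the calibration is good to about 2 mm. A picture is of the moment at which its call begins: read the wrist's pose just before it. camera_params takes no time and is no camera call.
- manip.hand_in(): hands the job in; it is judged then, once.
The state is a dict: "clock": time; "joint_pos": joint angles; "dq": joint speeds; "joint_torque": joint torques, N m; "ee_pos": TCP position; "orientation": TCP orientation; "ft_force": force on the tool from outside, world axes, zero at the start; "wrist_torque": the same for the moment, N m; "gripper_width": finger opening in m; "finger_force": force on a finger pad.
Only numpy, scipy, OpenCV 4.12 (cv2) and the standard library are available. Lean on these libraries where they do the work, as an engineer would, in place of code of your own. Each camera call takes 0.05 s, during which the arm holds its last target. There are 200 camera calls.

## Working session

There is one attempt and no reset: what is moved stays moved. The work goes in short steps, Python scripts to look and compute and a tool call to move; the robot and the scene stay as the last step left them, time stands still between calls to the robot, and variables do not carry over. Pictures are saved under pics/ and viewed, at most 10 in all, crops included, and the job is handed in when it is done.

Besides the shell and the picture viewer there is one more tool, called in YAML: its name, and indented under it one key for each argument. carry_out: Moves the arm, as the interface text tells. Its arguments: {"type":"object","properties":{"targets":{"type":"array"},"hand":{"type":"number"},"newtons":{"type":"number"}},"required":["targets"]}

```bash
mkdir -p pics
cat > h.py <<'E'
import numpy as np, cv2
from plant import manip
def cam(n,st=None):
    p=manip.camera_params(n); K=np.array(p["mtx"])
    if "pose" in p: T=np.array(p["pose"])
    else:
        st=st or manip.get_state(); W=np.eye(4); W[:3,:3]=np.array(st["orientation"]); W[:3,3]=st["ee_pos"]
        T=W@np.array(p["T_tool_cam"])
    return K,T
def unproj(n,uv,z,st=None):
    K,T=cam(n,st); out=[]
    for u,v in uv:
        d=T[:3,:3]@np.linalg.inv(K)@[u,v,1]; out.append(T[:3,3]+d*(z-T[2,3])/d[2])
    return np.array(out)
def proj(n,P,st=None):
    K,T=cam(n,st); q=(np.atleast_2d(P)-T[:3,3])@T[:3,:3]@K.T
    return q[:,:2]/q[:,2:]
def snap(n,f):
    im=manip.grab_frame(n); cv2.imwrite("pics/"+f,cv2.cvtColor(np.array(im),cv2.COLOR_RGB2BGR)); return im
E
python3 - <<'E'
from h import *
a=snap("scene","s1.png");b=snap("side","d1.png")
for n in("scene","side"):
    K,T=cam(n);print(n,K.round(1).tolist(),T.round(3).tolist())
print(manip.get_state())
E
```

```text
scene [[454.8, 0.0, 316.2], [0.0, 454.8, 189.0], [0.0, 0.0, 1.0]] [[0.292, 0.721, -0.629, 1.085], [0.956, -0.208, 0.207, -0.248], [0.018, -0.662, -0.75, 0.96], [0.0, 0.0, 0.0, 1.0]]
side [[475.2, 0.0, 309.6], [0.0, 475.2, 203.5], [0.0, 0.0, 1.0]] [[0.83, -0.366, 0.421, -0.062], [-0.558, -0.549, 0.622, -0.719], [0.003, -0.751, -0.66, 0.864], [0.0, 0.0, 0.0, 1.0]]
{'clock': 0.1, 'joint_pos': array([-3.24848283e+00,  5.25994655e+00,  7.05740294e+01, -3.55889764e-04,
        1.04266159e+02, -3.24952961e+00]), 'dq': array([ 0.0442518 , -0.0983055 , -0.10593129, -0.00781947, -0.08789092,
       -0.07745145]), 'joint_torque': array([ 2.46603209e-03, -4.47854412e+01, -4.07573140e+01,  6.99365954e-02,
        2.83264846e-02, -6.35370566e-05]), 'ee_pos': array([ 6.00060354e-01, -4.24457592e-06,  4.03616998e-01]), 'orientation': array([[-1.66632451e-05,  9.99998477e-01, -1.74522085e-03],
       [ 9.99999996e-01,  1.68256196e-05,  9.30248751e-05],
       [ 9.30540978e-05, -1.74521929e-03, -9.99998473e-01]]), 'ft_force': array([0.72464074, 0.31480744, 0.22340781]), 'wrist_torque': array([0.05600478, 0.02602093, 0.00692286]), 'finger_force': 0.0, 'gripper_width': 0.08778653577500195}
```

View pics/s1.png

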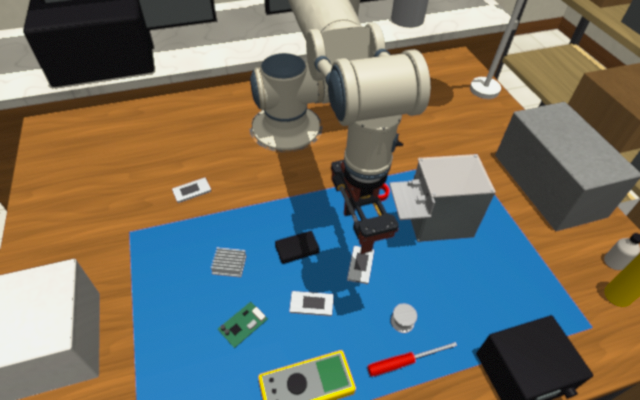

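View pics/d1.png

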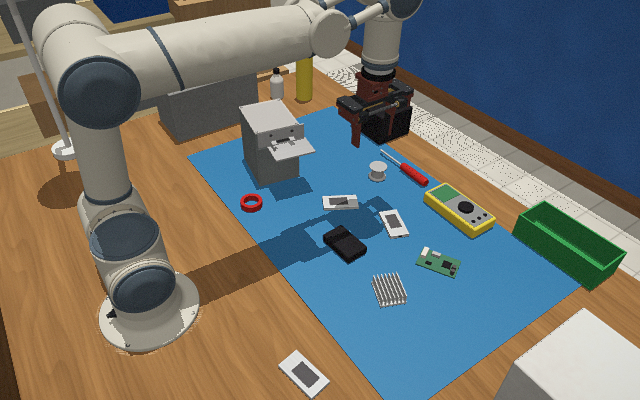

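The scene view shows three drives, at about (361,263), (312,303) and (191,189). The side view has them at (340,202), (393,223) and (303,373). The box is at (445,190) in the scene view, with its sill pointing left. Next I'll measure them.

Run:
```python
from h import *
for n,l in(("scene",[(361,263),(312,303),(191,189),(297,247),(229,262),(244,324)]),("side",[(393,223),(340,202),(303,373),(345,244),(389,290),(439,262)])):
    p=unproj(n,l,.013); print(n,p[:,:2].round(3).tolist(),np.hypot(p[:,0],p[:,1]).round(3))
# box top corners z=.182?(box on bench or mat)
print(unproj("scene",[(417,160),(481,156),(492,187),(431,192)],.179).round(3).tolist())
print(unproj("side",[(240,107),(278,100),(303,124),(263,140)],.179).round(3).tolist())
for n,(x0,y0,x1,y1),k in(("side",(235,95,415,245),4),("scene",(270,150,510,330),3)):
    im=cv2.imread("pics/"+("d1" if n=="side" else "s1")+".png")[y0:y1,x0:x1]
    cv2.imwrite(f"pics/c_{n}.png",cv2.resize(im,None,fx=k,fy=k,interpolation=cv2.INTER_CUBIC))
```

```text
scene [[0.551, 0.048], [0.619, -0.097], [0.196, -0.319], [0.462, -0.089], [0.458, -0.259], [0.625, -0.254]] [0.553 0.627 0.374 0.471 0.526 0.675]
side [[0.618, -0.101], [0.553, 0.042], [0.193, -0.321], [0.469, -0.092], [0.465, -0.261], [0.619, -0.263]] [0.626 0.554 0.375 0.478 0.533 0.673]
[[0.408, 0.232, 0.179], [0.439, 0.391, 0.179], [0.537, 0.362, 0.179], [0.512, 0.218, 0.179]]
[[0.442, 0.38, 0.179], [0.552, 0.355, 0.179], [0.541, 0.206, 0.179], [0.413, 0.199, 0.179]]
```

View pics/c_side.png

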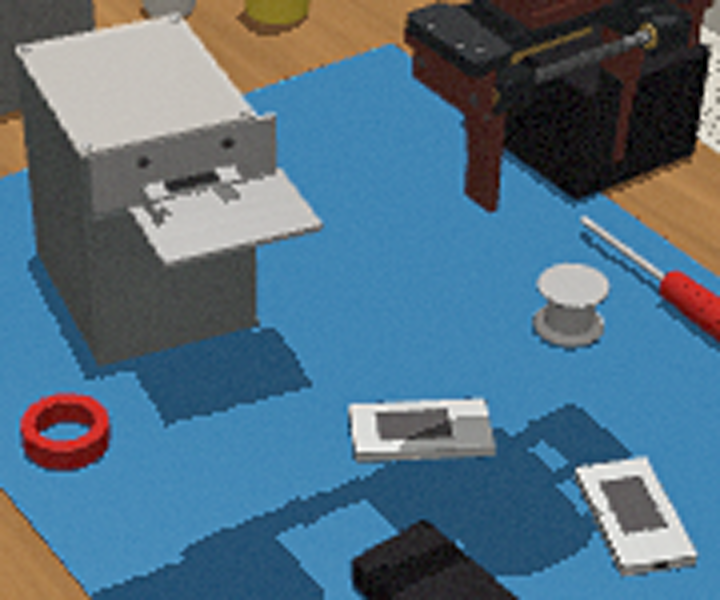

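View pics/c_scene.png

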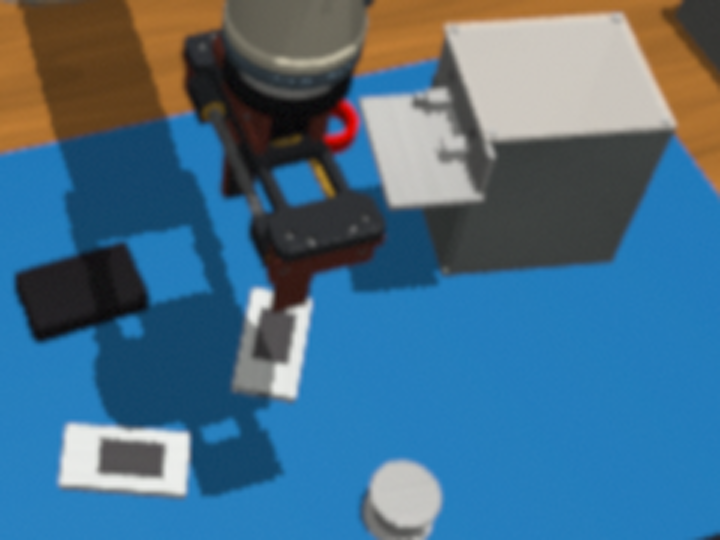

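The target drive is the one at about (0.619, -0.099), at a reach of 0.627 m. Now I'll fit the box and sill poses to the corners in the crops, along with the drive's corners.

Run:
```python
from h import *
from scipy.optimize import least_squares
S=lambda u,v:(235+u/4,95+v/4)
C=lambda u,v:(270+u/3,150+v/3)
obs=[("side",S(18,50),(75,62,179)),("side",S(178,15),(75,-62,179)),("side",S(100,362),(-71,62,0)),("side",S(257,325),(-71,-62,0)),
("scene",C(620,15),(75,62,179)),("scene",C(672,127),(75,-62,179)),("scene",C(447,270),(-71,-62,0)),("scene",C(612,262),(75,-62,0)),("scene",C(447,27),(-71,62,179))]
sl=[("side",S(168,262),(-145,42)),("side",S(322,220),(-145,-70)),("scene",C(362,98),(-145,42)),("scene",C(391,205),(-145,-70)),("side",S(280,170),(-75,-70))]
def f(p,full=False):
    x,y,a,z0,o,zs=p; R=np.array([[np.cos(a),-np.sin(a)],[np.sin(a),np.cos(a)]]);r=[]
    for n,uv,q in obs+[(n,uv,(q[0],q[1]+o*1e3,zs*1e3)) for n,uv,q in sl]:
        q=np.array(q)/1e3; P=[*(R@q[:2]+[x,y]),q[2]+z0]; r+=list(proj(n,P)[0]-uv)
    return np.array(r)
s=least_squares(f,[.48,.29,1.45,0,0,.13],loss="soft_l1")
print(s.x.round(4),np.degrees(s.x[2])); print(f(s.x).reshape(-1,2).round(1).tolist())
q=[C(65,424),C(190,432),C(186,496),C(59,487)];p=unproj("scene",q,.013)[:,:2];print("drive",p.round(4).tolist(),p.mean(0))
q=[S(577,466),S(648,458),S(696,563),S(625,573)];p=unproj("side",q,.013)[:,:2];print("drive",p.round(4).tolist(),p.mean(0))
print(np.array(manip.camera_params("wrist")["T_tool_cam"]).round(3),manip.camera_params("wrist")["mtx"])
```

```text
[ 0.4828  0.2942  1.3898  0.0032 -0.0098  0.1326] 79.62903007573561
[[-1.5, -0.7], [-0.4, -0.5], [-0.9, 0.4], [-0.1, -0.9], [-0.2, -0.1], [1.3, 0.4], [-0.5, 3.0], [-0.5, 0.8], [-0.2, -0.0], [-1.0, -0.5], [-0.1, 0.1], [-1.5, 0.3], [-0.4, 0.7], [0.1, -0.8]]
drive [[0.5775, -0.1336], [0.6112, -0.0432], [0.6605, -0.0627], [0.6267, -0.1514]] [ 0.61897548 -0.09769278]
drive [[0.6169, -0.0468], [0.6616, -0.0671], [0.6203, -0.1583], [0.5772, -0.1401]] [ 0.61899154 -0.10307539]
[[ 0.001 -0.962 -0.274  0.076]
 [ 1.     0.001 -0.     0.001]
 [ 0.001 -0.274  0.962  0.02 ]
 [ 0.     0.     0.     1.   ]] [[276.76248648   0.         316.81406345]
 [  0.         276.76248648 197.34690902]
 [  0.           0.           1.        ]]
```

The fit is good. The box is at (0.483, 0.294) with yaw 79.6°, the sill is at z≈0.136 and the slot offset is about -10 mm. The drive's long axis is at about 67.5°. I'll move over its tail and look closer.

carry_out:
  targets:
    - {"delta_pos": [-0.8, 0.05, 0.5], "roll": 0}
    - {"delta_pos": [-0.9, 0.05, 0.8], "roll": 0}
    - {"delta_pos": [-0.86, 0.05, 0.76], "roll": 0}
    - {"delta_pos": [0, 0, 0], "roll": 0.75}
    - {"delta_pos": [0, 0, 0], "roll": 0.75}
    - {"delta_pos": [0, 0, 0], "roll": 0.75}
    - {"delta_pos": [0, 0, 0], "roll": 0}
    - {"delta_pos": [0, 0, 0], "roll": 0}
  hand: 80
  newtons: 20

```text
clock: 1.1
ee_pos: [0.6075, -0.1279, 0.3013]
orientation: [[0.38, 0.925, -0.001], [0.925, -0.38, 0.0], [-0.0, -0.001, -1.0]]
ft_force: [0.1, 0.8, 0.5]
gripper_width: 0.0802
finger_force: 0.0
```

Run:
```python
from h import *
import json
st=manip.get_state(); snap("wrist","w1.png")
np.savez("st1.npz",ee_pos=st["ee_pos"],orientation=st["orientation"])
print(st["ee_pos"],np.array(st["orientation"]).round(3).tolist())
print(proj("wrist",[[.6190,-.1005,.013],[.611,-.043,.013],[.661,-.065,.013],[.627,-.155,.013],[.577,-.137,.013]],st).round(0).tolist())
```

```text
[ 0.60749259 -0.12793542  0.30129909] [[0.38, 0.925, -0.001], [0.925, -0.38, 0.0], [-0.0, -0.001, -1.0]]
[[317.0, 168.0], [286.0, 114.0], [345.0, 116.0], [345.0, 214.0], [293.0, 216.0]]
```

View pics/w1.png

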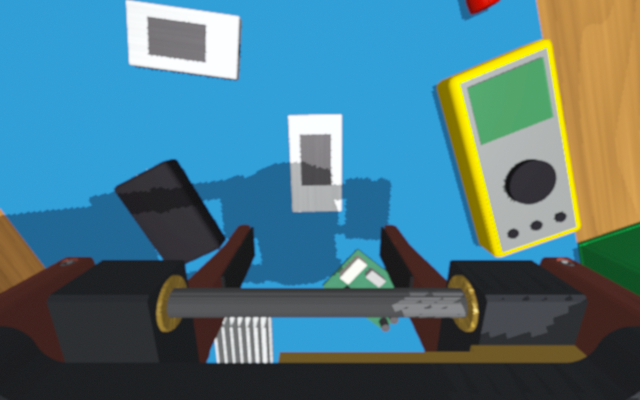

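The wrist view shows the drive's corners at (289,115), (341,114), (342,211) and (292,212), nearly aligned with the tool.

Run:
```python
from h import *
s=np.load("st1.npz"); st={k:s[k] for k in s}
p=unproj("wrist",[(289,115),(341,114),(342,211),(292,212)],.013,st)
c=p.mean(0); R=st["orientation"]; print(p.round(4).tolist(),c)
t=(p-st["ee_pos"])@R; print("in tool",t.round(4).tolist(),t.mean(0))
a=(t[0]+t[1]-t[2]-t[3])/2; print(np.linalg.norm(a),np.degrees(np.arctan2(a[1],a[0])))
```

```text
[[0.6135, -0.0445, 0.013], [0.6586, -0.062, 0.013], [0.6256, -0.1512, 0.013], [0.5778, -0.1328, 0.013]] [ 0.61885697 -0.09764149  0.013     ]
in tool [[0.0794, -0.026, 0.2883], [0.0804, 0.0223, 0.2883], [-0.0146, 0.0257, 0.2883], [-0.0158, -0.0255, 0.2883]] [ 0.03236009 -0.00085127  0.28829731]
0.09512891001604175 -1.1799048408950403
```

carry_out:
  targets:
    - {"delta_pos": [0, -0.02, 0.8], "roll": -0.1}
    - {"delta_pos": [0, 0, 0.8], "roll": 0}
    - {"delta_pos": [0, 0, 0.5], "roll": 0}
    - {"delta_pos": [0, 0, 0.18], "roll": 0}
    - {"delta_pos": [0, 0, 0], "roll": 0}
    - {"delta_pos": [0, 0, 0], "roll": 0}

```text
clock: 1.9
ee_pos: [0.6071, -0.1277, 0.1892]
orientation: [[0.366, 0.931, 0.002], [0.931, -0.366, -0.001], [0.0, 0.002, -1.0]]
ft_force: [-0.5, -0.0, 0.4]
gripper_width: 0.0797
finger_force: 0.0
```

carry_out:
  targets:
    - {"delta_pos": [0, 0, 0], "roll": 0}
    - {"delta_pos": [0, 0, 0], "roll": 0}
    - {"delta_pos": [0, 0, 0], "roll": 0}
    - {"delta_pos": [0, 0, 0], "roll": 0}
    - {"delta_pos": [0, 0, 0], "roll": 0}
    - {"delta_pos": [0, 0, 0], "roll": 0}
  hand: 44
  newtons: 40

```text
clock: 2.65
ee_pos: [0.6066, -0.1276, 0.1878]
orientation: [[0.366, 0.93, 0.0], [0.93, -0.366, -0.0], [-0.0, 0.0, -1.0]]
ft_force: [-0.2, -0.6, 1.4]
gripper_width: 0.0495
finger_force: 40.0
```

Gripped: opening 49.5 mm. Next I'll lift, carry it in front of the sill and turn it to the box heading.

carry_out:
  targets:
    - {"delta_pos": [0, 0, -0.4], "roll": 0}
    - {"delta_pos": [0, 0, -0.7], "roll": 0}
    - {"delta_pos": [0, 0, -0.8], "roll": 0}
    - {"delta_pos": [0, 0, -0.74], "roll": 0}
    - {"delta_pos": [0, 0, -0.4], "roll": 0}
    - {"delta_pos": [0.3, -0.36, 0], "roll": 0}
    - {"delta_pos": [0.5, -0.6, 0], "roll": 0}
    - {"delta_pos": [0.5, -0.6, 0], "roll": 0}
    - {"delta_pos": [0.5, -0.6, 0], "roll": 0}
    - {"delta_pos": [0.5, -0.6, 0], "roll": 0}
    - {"delta_pos": [0.5, -0.6, 0], "roll": 0}
    - {"delta_pos": [0.4, -0.54, 0], "roll": 0}
    - {"delta_pos": [0.29, -0.38, 0], "roll": 0}
    - {"delta_pos": [0, 0, 0], "roll": -0.35}
    - {"delta_pos": [0, 0, 0], "roll": -0.4}
    - {"delta_pos": [0, 0, 0], "roll": -0.36}
    - {"delta_pos": [0, 0, 0], "roll": 0}
    - {"delta_pos": [0, 0, 0], "roll": 0}

```text
clock: 4.9
ee_pos: [0.4714, 0.1131, 0.3395]
orientation: [[0.182, 0.983, -0.0], [0.983, -0.182, -0.0], [-0.0, -0.0, -1.0]]
ft_force: [-0.2, -0.0, -0.5]
gripper_width: 0.0497
finger_force: 40.0
```

Run:
```python
from h import *
st=manip.get_state(); im=snap("wrist","w2.png")
np.savez("st2.npz",ee_pos=st["ee_pos"],orientation=st["orientation"])
im=cv2.imread("pics/w2.png"); cv2.imwrite("pics/w2c.png",cv2.resize(im[0:260,160:480],None,fx=2.3,fy=2.3,interpolation=cv2.INTER_CUBIC))
c,s=np.cos(1.3898),np.sin(1.3898);R=np.array([[c,-s],[s,c]])
def w(x,y,z): return [*(R@[x,y]+[.4828,.2942]),z]
print("TCPbox",R.T@(st["ee_pos"][:2]-np.array([.4828,.2942])),st["ee_pos"])
o=-.0098
print("pred sill c, cheek outer, slot ends",proj("wrist",[w(-.145,.042+o,.1358),w(-.145,-.07+o,.1358),w(-.103,.0265+o,.1483),w(-.075,.0265+o,.1358),w(-.075,-.0265+o,.1358)],st).round(0).tolist())
```

```text
TCPbox [-0.18016233 -0.02138115] [0.47140092 0.11313183 0.33954042]
pred sill c, cheek outer, slot ends [[238.0, 181.0], [402.0, 181.0], [252.0, 117.0], [254.0, 69.0], [341.0, 69.0]]
```

View pics/w2c.png

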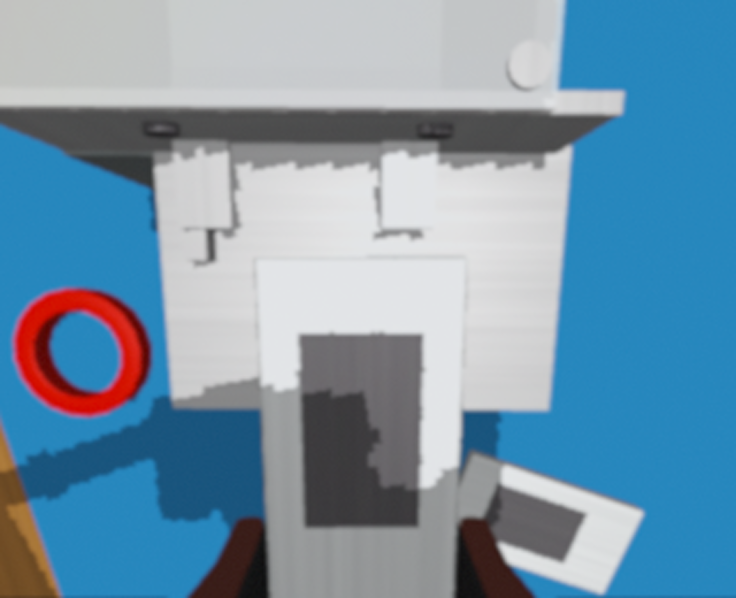

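The view shows the sill's outer corners at crop (174,408) and (550,410), the cheek at (210,245), the tabs at (205,190) and (408,190), and the drive's nose at row 260. The drive is square to the slot, with the cheek about 14 mm to its +y side. I'll lower it gently.

carry_out:
  targets:
    - {"delta_pos": [0, 0, 0.12], "roll": 0}
    - {"delta_pos": [0, 0, 0.12], "roll": 0}
    - {"delta_pos": [0, 0, 0.06], "roll": 0}
    - {"delta_pos": [0, 0, 0], "roll": 0}
    - {"delta_pos": [0, 0, 0], "roll": 0}

```text
clock: 5.58
ee_pos: [0.4715, 0.1132, 0.3248]
orientation: [[0.181, 0.984, 0.0], [0.984, -0.181, 0.0], [0.0, 0.0, -1.0]]
ft_force: [-0.1, -0.3, -1.5]
gripper_width: 0.0495
finger_force: 40.0
```

carry_out:
  targets:
    - {"delta_pos": [0, 0, 0.03], "roll": 0}
    - {"delta_pos": [0, 0, 0.03], "roll": 0}
    - {"delta_pos": [0, 0, 0], "roll": 0}

```text
clock: 5.95
ee_pos: [0.4714, 0.1132, 0.3215]
orientation: [[0.181, 0.984, -0.0], [0.984, -0.181, -0.0], [-0.0, -0.0, -1.0]]
ft_force: [0.3, -0.4, -0.6]
gripper_width: 0.0495
finger_force: 40.0
```

carry_out:
  targets:
    - {"delta_pos": [0, 0, 0.02], "roll": 0}
    - {"delta_pos": [0, 0, 0], "roll": 0}

```text
clock: 6.2
ee_pos: [0.4714, 0.1132, 0.3205]
orientation: [[0.181, 0.984, -0.0], [0.984, -0.181, -0.0], [-0.0, -0.0, -1.0]]
ft_force: [1.0, -0.2, -1.1]
gripper_width: 0.0496
finger_force: 40.0
```

carry_out:
  targets:
    - {"delta_pos": [0, 0, 0.02], "roll": 0}
    - {"delta_pos": [0, 0, 0], "roll": 0}

```text
clock: 6.45
ee_pos: [0.4714, 0.1132, 0.3195]
orientation: [[0.181, 0.984, -0.0], [0.984, -0.181, -0.0], [-0.0, -0.0, -1.0]]
ft_force: [0.4, -1.0, -0.7]
gripper_width: 0.0493
finger_force: 40.0
```

carry_out:
  targets:
    - {"delta_pos": [0, 0, 0.02], "roll": 0}
    - {"delta_pos": [0, 0, 0], "roll": 0}

```text
clock: 6.7
ee_pos: [0.4714, 0.1132, 0.3185]
orientation: [[0.181, 0.984, -0.0], [0.984, -0.181, -0.0], [-0.0, -0.0, -1.0]]
ft_force: [0.2, -0.6, -0.8]
gripper_width: 0.0491
finger_force: 40.0
```

Run:
```python
from h import *
st=manip.get_state(); print(st["ee_pos"],st["ft_force"]); snap("side","d2.png")
im=cv2.imread("pics/d2.png")[90:190,235:345]; cv2.imwrite("pics/d2c.png",cv2.resize(im,None,fx=6,fy=6,interpolation=cv2.INTER_CUBIC))
```

```text
[0.47141815 0.11317244 0.31850778] [ 0.1898709  -0.64130285 -0.79211901]
```

View pics/d2c.png

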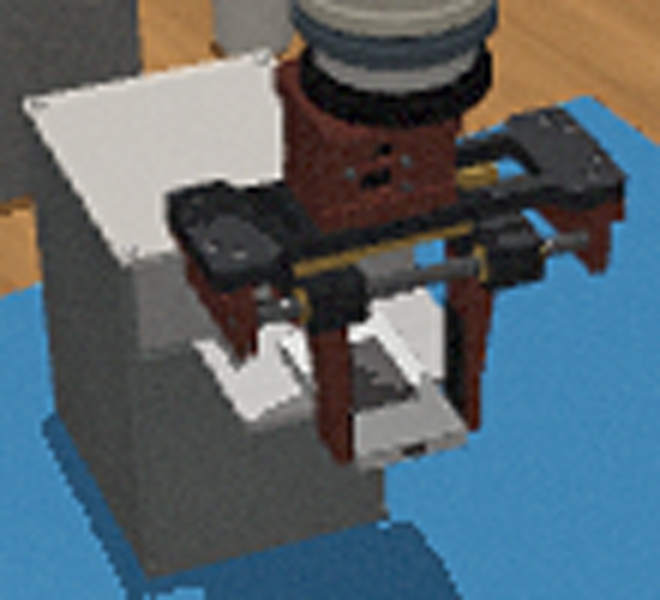

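The drive sits level between the fingers, its nose over the sill. There is no contact force yet, so I'll keep lowering.

carry_out:
  targets:
    - {"delta_pos": [0, 0, 0.02], "roll": 0}
    - {"delta_pos": [0, 0, 0], "roll": 0}

```text
clock: 7.0
ee_pos: [0.4714, 0.1132, 0.3178]
orientation: [[0.18, 0.984, 0.0], [0.984, -0.18, 0.0], [0.0, 0.0, -1.0]]
ft_force: [-0.6, 0.4, -0.2]
gripper_width: 0.0494
finger_force: 40.0
```

carry_out:
  targets:
    - {"delta_pos": [0, 0, 0.02], "roll": 0}
    - {"delta_pos": [0, 0, 0], "roll": 0}

```text
clock: 7.25
ee_pos: [0.4714, 0.1132, 0.3173]
orientation: [[0.18, 0.984, 0.001], [0.984, -0.18, 0.0], [0.0, 0.001, -1.0]]
ft_force: [-0.2, -0.6, 2.9]
gripper_width: 0.0494
finger_force: 40.0
```

Contact: 2.9 N up. I'll ease off 0.5 mm, slide the nose about 12 mm under the tabs, then feel to +y.

carry_out:
  targets:
    - {"delta_pos": [0.06, 0, -0.01], "roll": 0}
    - {"delta_pos": [0.06, 0, 0], "roll": 0}
    - {"delta_pos": [0.06, 0, 0], "roll": 0}
    - {"delta_pos": [0.06, 0, 0], "roll": 0}
    - {"delta_pos": [0, 0, 0], "roll": 0}

```text
clock: 7.88
ee_pos: [0.4737, 0.1253, 0.3175]
orientation: [[0.18, 0.984, 0.001], [0.984, -0.18, 0.001], [0.001, 0.001, -1.0]]
ft_force: [-0.2, 0.9, 4.9]
gripper_width: 0.0495
finger_force: 40.0
```

carry_out:
  targets:
    - {"delta_pos": [0, -0.05, 0], "roll": 0}
    - {"delta_pos": [0, -0.05, 0], "roll": 0}
    - {"delta_pos": [0, -0.05, 0], "roll": 0}
    - {"delta_pos": [0, -0.05, 0], "roll": 0}
    - {"delta_pos": [0, 0, 0], "roll": 0}

```text
clock: 8.5
ee_pos: [0.4635, 0.1268, 0.3174]
orientation: [[0.18, 0.984, 0.0], [0.984, -0.18, 0.0], [0.0, 0.0, -1.0]]
ft_force: [0.1, -1.0, 5.6]
gripper_width: 0.0496
finger_force: 40.0
```

carry_out:
  targets:
    - {"delta_pos": [0, -0.03, -0.01], "roll": 0}
    - {"delta_pos": [0, 0, 0], "roll": 0}

```text
clock: 8.75
ee_pos: [0.4621, 0.1271, 0.3175]
orientation: [[0.18, 0.984, -0.001], [0.984, -0.18, 0.0], [-0.0, -0.001, -1.0]]
ft_force: [-0.5, -0.0, 4.4]
gripper_width: 0.0496
finger_force: 40.0
```

carry_out:
  targets:
    - {"delta_pos": [0, -0.02, 0], "roll": 0}
    - {"delta_pos": [0, 0, 0], "roll": 0}

```text
clock: 9.0
ee_pos: [0.4612, 0.1272, 0.3175]
orientation: [[0.18, 0.984, -0.0], [0.984, -0.18, -0.0], [-0.0, -0.0, -1.0]]
ft_force: [0.6, -0.5, 3.2]
gripper_width: 0.0499
finger_force: 40.0
```

carry_out:
  targets:
    - {"delta_pos": [0, -0.02, 0], "roll": 0}
    - {"delta_pos": [0, 0, 0], "roll": 0}

```text
clock: 9.25
ee_pos: [0.4603, 0.1274, 0.3175]
orientation: [[0.181, 0.984, -0.0], [0.984, -0.181, -0.0], [-0.0, -0.0, -1.0]]
ft_force: [1.0, -0.4, 2.7]
gripper_width: 0.0494
finger_force: 40.0
```

carry_out:
  targets:
    - {"delta_pos": [0, -0.02, 0], "roll": 0}
    - {"delta_pos": [0, 0, 0], "roll": 0}

```text
clock: 9.5
ee_pos: [0.4592, 0.1276, 0.3175]
orientation: [[0.181, 0.984, -0.0], [0.984, -0.181, -0.0], [-0.0, -0.0, -1.0]]
ft_force: [0.6, -0.7, 2.9]
gripper_width: 0.0495
finger_force: 40.0
```

carry_out:
  targets:
    - {"delta_pos": [0, -0.02, 0], "roll": 0}
    - {"delta_pos": [0, 0, 0], "roll": 0}

```text
clock: 9.75
ee_pos: [0.4583, 0.1277, 0.3176]
orientation: [[0.181, 0.984, 0.0], [0.984, -0.181, -0.0], [-0.0, 0.0, -1.0]]
ft_force: [2.0, -0.3, 2.9]
gripper_width: 0.0497
finger_force: 40.0
```

carry_out:
  targets:
    - {"delta_pos": [0, -0.02, 0], "roll": 0}
    - {"delta_pos": [0, 0, 0], "roll": 0}

```text
clock: 10.0
ee_pos: [0.4578, 0.1277, 0.3176]
orientation: [[0.181, 0.983, 0.002], [0.983, -0.181, -0.0], [0.0, 0.002, -1.0]]
ft_force: [6.0, -0.9, -0.2]
gripper_width: 0.0499
finger_force: 40.0
```

carry_out:
  targets:
    - {"delta_pos": [0, -0.02, 0], "roll": 0}
    - {"delta_pos": [0, 0, 0], "roll": 0}

```text
clock: 10.25
ee_pos: [0.4572, 0.1278, 0.3177]
orientation: [[0.182, 0.983, 0.004], [0.983, -0.182, -0.001], [0.0, 0.004, -1.0]]
ft_force: [8.7, -1.3, 1.1]
gripper_width: 0.0496
finger_force: 40.0
```

Cheek contact is at TCP x≈0.4584, with the force rising to 8.7 N. I'll ease back to about 1.5 mm clear, then advance.

carry_out:
  targets:
    - {"delta_pos": [0, 0.07, 0], "roll": 0}
    - {"delta_pos": [0, 0, 0], "roll": 0}
    - {"delta_pos": [0, 0, 0], "roll": 0}

```text
clock: 10.62
ee_pos: [0.4597, 0.1276, 0.3175]
orientation: [[0.18, 0.984, -0.001], [0.984, -0.18, -0.0], [-0.0, -0.001, -1.0]]
ft_force: [-1.3, -0.4, 2.9]
gripper_width: 0.0497
finger_force: 40.0
```

carry_out:
  targets:
    - {"delta_pos": [0.06, 0, 0], "roll": 0}
    - {"delta_pos": [0.06, 0, 0], "roll": 0}
    - {"delta_pos": [0.06, 0, 0], "roll": 0}
    - {"delta_pos": [0, 0, 0], "roll": 0}

```text
clock: 11.12
ee_pos: [0.4615, 0.1367, 0.3176]
orientation: [[0.18, 0.984, 0.0], [0.984, -0.18, 0.0], [0.0, -0.0, -1.0]]
ft_force: [1.1, 0.5, 2.5]
gripper_width: 0.0494
finger_force: 40.0
```

carry_out:
  targets:
    - {"delta_pos": [0.04, 0, 0], "roll": 0}
    - {"delta_pos": [0.04, 0, 0], "roll": 0}
    - {"delta_pos": [0, 0, 0], "roll": 0}

```text
clock: 11.5
ee_pos: [0.4622, 0.1404, 0.3177]
orientation: [[0.18, 0.984, 0.0], [0.984, -0.18, 0.0], [0.0, 0.0, -1.0]]
ft_force: [0.5, 0.5, 3.3]
gripper_width: 0.0497
finger_force: 40.0
```

carry_out:
  targets:
    - {"delta_pos": [0.04, 0, 0], "roll": 0}
    - {"delta_pos": [0.04, 0, 0], "roll": 0}
    - {"delta_pos": [0, 0, 0], "roll": 0}

```text
clock: 11.88
ee_pos: [0.4629, 0.1444, 0.3177]
orientation: [[0.18, 0.984, 0.0], [0.984, -0.18, 0.0], [0.0, 0.0, -1.0]]
ft_force: [-0.8, -1.1, 4.5]
gripper_width: 0.0494
finger_force: 40.0
```

carry_out:
  targets:
    - {"delta_pos": [0.04, 0, 0], "roll": 0}
    - {"delta_pos": [0.04, 0, 0], "roll": 0}
    - {"delta_pos": [0, 0, 0], "roll": 0}

```text
clock: 12.25
ee_pos: [0.4636, 0.1481, 0.3177]
orientation: [[0.181, 0.984, -0.0], [0.984, -0.181, -0.001], [-0.001, -0.0, -1.0]]
ft_force: [-0.6, -3.5, 4.4]
gripper_width: 0.0492
finger_force: 40.0
```

carry_out:
  targets:
    - {"delta_pos": [0.04, 0, 0], "roll": 0}
    - {"delta_pos": [0.04, 0, 0], "roll": 0}
    - {"delta_pos": [0, 0, 0], "roll": 0}

```text
clock: 12.62
ee_pos: [0.4644, 0.1519, 0.3177]
orientation: [[0.181, 0.984, 0.0], [0.984, -0.181, -0.001], [-0.001, 0.0, -1.0]]
ft_force: [0.1, -4.6, 4.5]
gripper_width: 0.0494
finger_force: 40.0
```

The nose is in the slot, with the flap resisting at about 4.6 N. I'll keep going.

carry_out:
  targets:
    - {"delta_pos": [0.05, 0, 0], "roll": 0}
    - {"delta_pos": [0.05, 0, 0], "roll": 0}
    - {"delta_pos": [0.05, 0, 0], "roll": 0}
    - {"delta_pos": [0, 0, 0], "roll": 0}

```text
clock: 13.12
ee_pos: [0.4658, 0.1596, 0.3177]
orientation: [[0.18, 0.984, 0.0], [0.984, -0.18, 0.0], [0.0, 0.0, -1.0]]
ft_force: [-0.7, -2.9, 4.4]
gripper_width: 0.0494
finger_force: 40.0
```

carry_out:
  targets:
    - {"delta_pos": [0.05, 0, 0], "roll": 0}
    - {"delta_pos": [0.05, 0, 0], "roll": 0}
    - {"delta_pos": [0.05, 0, 0], "roll": 0}
    - {"delta_pos": [0, 0, 0], "roll": 0}

```text
clock: 13.62
ee_pos: [0.4671, 0.1673, 0.3177]
orientation: [[0.18, 0.984, 0.0], [0.984, -0.18, 0.001], [0.001, 0.0, -1.0]]
ft_force: [-0.1, -1.6, 4.8]
gripper_width: 0.0493
finger_force: 40.0
```

carry_out:
  targets:
    - {"delta_pos": [0.05, 0, 0], "roll": 0}
    - {"delta_pos": [0.05, 0, 0], "roll": 0}
    - {"delta_pos": [0.05, 0, 0], "roll": 0}
    - {"delta_pos": [0, 0, 0], "roll": 0}

```text
clock: 14.12
ee_pos: [0.4684, 0.1745, 0.3177]
orientation: [[0.18, 0.984, 0.0], [0.984, -0.18, 0.001], [0.001, 0.0, -1.0]]
ft_force: [0.0, -2.2, 4.7]
gripper_width: 0.0495
finger_force: 40.0
```

The nose is about 35 mm in, past the 22 mm spring-back limit. I'll release, back straight out past the tail, and close the fingers.

carry_out:
  targets:
    - {"delta_pos": [0, 0, 0], "roll": 0}
    - {"delta_pos": [0, 0, 0], "roll": 0}
    - {"delta_pos": [0, 0, 0], "roll": 0}
    - {"delta_pos": [0, 0, 0], "roll": 0}
    - {"delta_pos": [-0.15, 0, 0], "roll": 0}
    - {"delta_pos": [-0.3, 0, 0], "roll": 0}
    - {"delta_pos": [-0.3, 0, 0], "roll": 0}
    - {"delta_pos": [-0.15, 0, 0], "roll": 0}
    - {"delta_pos": [0, 0, 0], "roll": 0}
  hand: 70

```text
clock: 15.25
ee_pos: [0.4602, 0.1292, 0.3178]
orientation: [[0.182, 0.983, 0.0], [0.983, -0.182, 0.0], [0.0, 0.0, -1.0]]
ft_force: [-0.4, -0.0, -0.1]
gripper_width: 0.07
finger_force: 0.0
```

carry_out:
  targets:
    - {"delta_pos": [0, 0, 0], "roll": 0}
    - {"delta_pos": [0, 0, 0], "roll": 0}
    - {"delta_pos": [0, 0, 0], "roll": 0}
    - {"delta_pos": [0, 0, 0], "roll": 0}
    - {"delta_pos": [0, 0, 0], "roll": 0}
    - {"delta_pos": [0, 0, 0], "roll": 0}
    - {"delta_pos": [0, 0, 0], "roll": 0}
    - {"delta_pos": [0, 0, 0], "roll": 0}
  hand: 0
  newtons: 20

```text
clock: 16.25
ee_pos: [0.4603, 0.1299, 0.3176]
orientation: [[0.181, 0.984, -0.0], [0.984, -0.181, 0.0], [0.0, -0.0, -1.0]]
ft_force: [0.3, 0.6, -0.6]
gripper_width: 0.0004
finger_force: 0.0
```

Run:
```python
from h import *
st=manip.get_state(); print(st["ee_pos"]); snap("wrist","w3.png")
np.savez("st3.npz",ee_pos=st["ee_pos"],orientation=st["orientation"])
im=cv2.imread("pics/w3.png"); cv2.imwrite("pics/w3c.png",cv2.resize(im[0:260,160:480],None,fx=2.3,fy=2.3,interpolation=cv2.INTER_CUBIC))
```

```text
[0.46028629 0.12994579 0.31764655]
```

View pics/w3c.png

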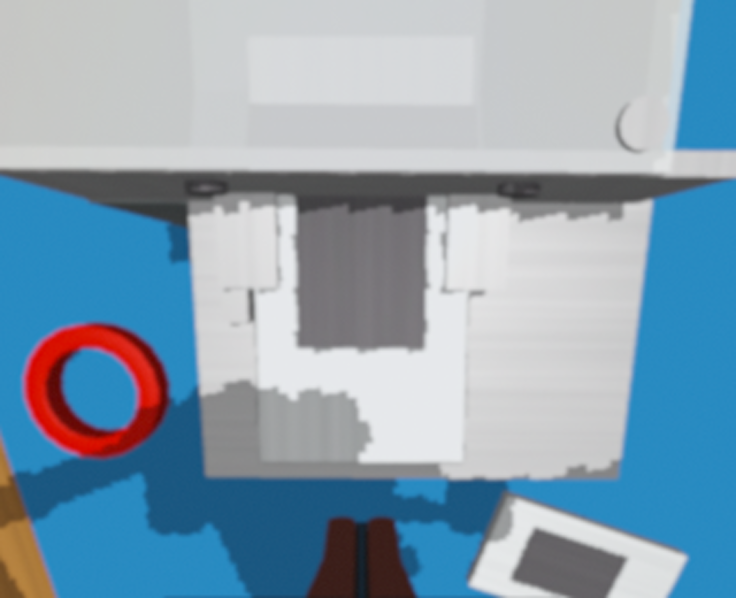

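The drive lies square, held by the slot. Its nose shows through the lid at row 60 and its tail is at row 460, with the closed fingers centred behind it. I'll push steadily.

carry_out:
  targets:
    - {"delta_pos": [0.1, 0, 0], "roll": 0}
    - {"delta_pos": [0.1, 0, 0], "roll": 0}
    - {"delta_pos": [0.08, 0, 0], "roll": 0}
    - {"delta_pos": [0.06, 0, 0], "roll": 0}
    - {"delta_pos": [0.06, 0, 0], "roll": 0}
    - {"delta_pos": [0.06, 0, 0], "roll": 0}
    - {"delta_pos": [0.06, 0, 0], "roll": 0}

```text
clock: 17.18
ee_pos: [0.465, 0.1553, 0.3172]
orientation: [[0.181, 0.983, -0.001], [0.983, -0.181, -0.001], [-0.001, -0.001, -1.0]]
ft_force: [-1.1, -4.7, -1.4]
gripper_width: 0.0004
finger_force: 2.1
```

carry_out:
  targets:
    - {"delta_pos": [0.06, 0, 0], "roll": 0}
    - {"delta_pos": [0.06, 0, 0], "roll": 0}
    - {"delta_pos": [0.06, 0, 0], "roll": 0}
    - {"delta_pos": [0.06, 0, 0], "roll": 0}

```text
clock: 17.68
ee_pos: [0.467, 0.1668, 0.3164]
orientation: [[0.181, 0.983, -0.003], [0.983, -0.181, -0.003], [-0.003, -0.002, -1.0]]
ft_force: [-1.3, -6.6, -4.4]
gripper_width: 0.0004
finger_force: 3.5
```

carry_out:
  targets:
    - {"delta_pos": [0.06, 0, 0], "roll": 0}
    - {"delta_pos": [0.06, 0, 0], "roll": 0}
    - {"delta_pos": [0.06, 0, 0], "roll": 0}
    - {"delta_pos": [0.06, 0, 0], "roll": 0}

```text
clock: 18.18
ee_pos: [0.4693, 0.1794, 0.3177]
orientation: [[0.18, 0.984, 0.0], [0.984, -0.18, 0.0], [0.0, 0.0, -1.0]]
ft_force: [-0.1, -4.6, -2.0]
gripper_width: 0.0004
finger_force: 1.8
```

carry_out:
  targets:
    - {"delta_pos": [0.06, 0, 0], "roll": 0}
    - {"delta_pos": [0.06, 0, 0], "roll": 0}
    - {"delta_pos": [0.06, 0, 0], "roll": 0}
    - {"delta_pos": [0.06, 0, 0], "roll": 0}

```text
clock: 18.68
ee_pos: [0.4715, 0.1912, 0.3177]
orientation: [[0.18, 0.984, 0.0], [0.984, -0.18, 0.0], [0.0, 0.0, -1.0]]
ft_force: [-0.6, -1.2, -1.2]
gripper_width: 0.0003
finger_force: 1.4
```

carry_out:
  targets:
    - {"delta_pos": [0.06, 0, 0], "roll": 0}
    - {"delta_pos": [0.06, 0, 0], "roll": 0}
    - {"delta_pos": [0.06, 0, 0], "roll": 0}

```text
clock: 19.05
ee_pos: [0.4732, 0.2, 0.3179]
orientation: [[0.18, 0.984, 0.001], [0.984, -0.18, 0.0], [0.0, 0.0, -1.0]]
ft_force: [-1.1, -2.4, 0.1]
gripper_width: 0.0006
finger_force: 1.3
```

carry_out:
  targets:
    - {"delta_pos": [0.04, 0, 0], "roll": 0}
    - {"delta_pos": [0.04, 0, 0], "roll": 0}

```text
clock: 19.3
ee_pos: [0.4739, 0.204, 0.3181]
orientation: [[0.18, 0.984, 0.001], [0.984, -0.18, 0.001], [0.001, 0.001, -1.0]]
ft_force: [0.1, -1.8, 1.7]
gripper_width: 0.0004
finger_force: 0.9
```

carry_out:
  targets:
    - {"delta_pos": [0.03, 0, 0], "roll": 0}
    - {"delta_pos": [0.03, 0, 0], "roll": 0}

```text
clock: 19.55
ee_pos: [0.4744, 0.207, 0.3177]
orientation: [[0.18, 0.984, 0.0], [0.984, -0.18, 0.001], [0.001, 0.0, -1.0]]
ft_force: [-0.2, -0.1, 0.0]
gripper_width: 0.0003
finger_force: 0.0
```

carry_out:
  targets:
    - {"delta_pos": [0.03, 0, 0], "roll": 0}
    - {"delta_pos": [0, 0, 0], "roll": 0}

```text
clock: 19.8
ee_pos: [0.4746, 0.2084, 0.3175]
orientation: [[0.18, 0.984, -0.0], [0.984, -0.18, 0.0], [0.0, -0.0, -1.0]]
ft_force: [-0.1, -0.1, -0.6]
gripper_width: 0.0005
finger_force: 0.0
```

carry_out:
  targets:
    - {"delta_pos": [0.02, 0, 0], "roll": 0}
    - {"delta_pos": [0, 0, 0], "roll": 0}

```text
clock: 20.05
ee_pos: [0.4748, 0.209, 0.3176]
orientation: [[0.181, 0.984, -0.0], [0.984, -0.181, -0.001], [-0.001, -0.0, -1.0]]
ft_force: [-1.9, -0.8, 0.3]
gripper_width: 0.0005
finger_force: 0.9
```

The push force fell to zero, so the drive has probably tipped in. I'll back off and check.

carry_out:
  targets:
    - {"delta_pos": [-0.2, 0, 0], "roll": 0}
    - {"delta_pos": [-0.6, 0, 0], "roll": 0}
    - {"delta_pos": [-0.8, 0, 0], "roll": 0}
    - {"delta_pos": [-0.5, 0, -0.4], "roll": 0}
    - {"delta_pos": [0, 0, -0.6], "roll": 0}
    - {"delta_pos": [0, 0, 0], "roll": 0}
    - {"delta_pos": [0, 0, 0], "roll": 0}

```text
clock: 20.92
ee_pos: [0.4558, 0.1058, 0.3668]
orientation: [[0.18, 0.984, -0.001], [0.984, -0.18, -0.0], [-0.0, -0.001, -1.0]]
ft_force: [0.7, 0.0, 0.1]
gripper_width: 0.0004
finger_force: 0.0
```

Run:
```python
from h import *
snap("wrist","w4.png"); print(manip.get_state()["clock"])
im=cv2.imread("pics/w4.png"); cv2.imwrite("pics/w4c.png",cv2.resize(im[0:260,160:480],None,fx=2.3,fy=2.3,interpolation=cv2.INTER_CUBIC))
```

```text
20.975
```

View pics/w4c.png

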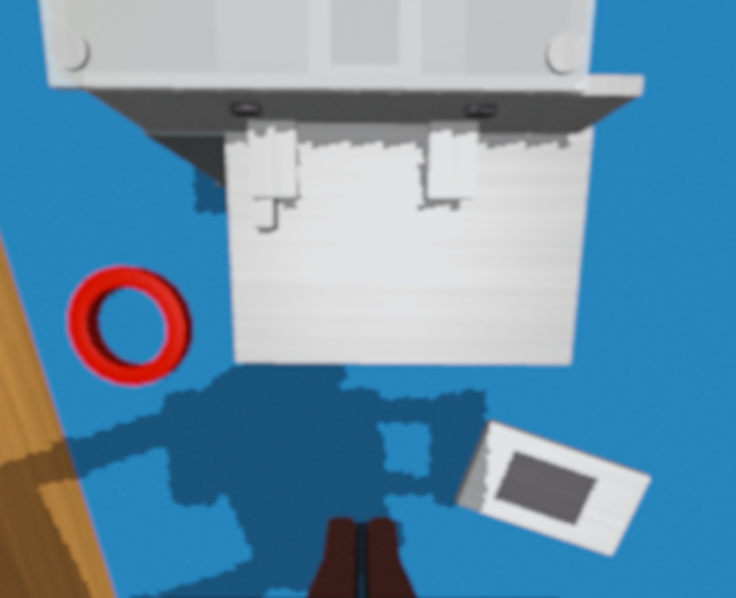

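The sill is empty and the drive is visible inside through the clear lid. I'll look from above to confirm it lies at the bottom.

carry_out:
  targets:
    - {"delta_pos": [0, 0, -0.8], "roll": 0}
    - {"delta_pos": [0, 0, -0.8], "roll": 0}
    - {"delta_pos": [0.6, 0, 0], "roll": 0}
    - {"delta_pos": [0.7, 0, 0], "roll": 0}
    - {"delta_pos": [0.7, 0, 0], "roll": 0}
    - {"delta_pos": [0.6, 0, 0], "roll": 0}
    - {"delta_pos": [0, 0, 0], "roll": 0}
    - {"delta_pos": [0, 0, 0], "roll": 0}

```text
clock: 21.98
ee_pos: [0.4793, 0.2335, 0.4466]
orientation: [[0.18, 0.984, -0.002], [0.984, -0.18, -0.001], [-0.001, -0.001, -1.0]]
ft_force: [-0.4, 0.1, -0.2]
gripper_width: 0.0005
finger_force: 0.0
```

Run:
```python
from h import *
st=manip.get_state();snap("wrist","w5.png")
np.savez("st5.npz",ee_pos=st["ee_pos"],orientation=st["orientation"])
im=cv2.imread("pics/w5.png"); cv2.imwrite("pics/w5c.png",cv2.resize(im[0:260,160:480],None,fx=2.3,fy=2.3,interpolation=cv2.INTER_CUBIC))
```

```text
(no output)
```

View pics/w5c.png

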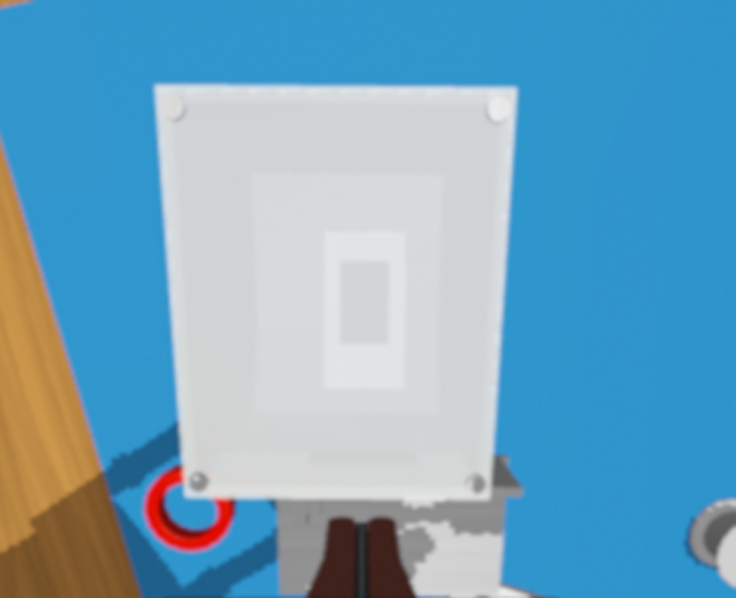

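The drive lies flat on the box floor, at about (365,310) in the crop, and the flap line at the slot looks closed. Handing in.

```bash
python3 -c "
from plant import manip
print(manip.hand_in())"
```

```text
the job is handed in; nothing more can be done
None
```

The drive went through the slot and lies flat on the floor of the disposal box, and the flap looks closed behind it. I handed the job in at about 22 s; no verdict came back.

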